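# Clear and close the contact grill

### The job

A small flower pot has been left on the open grill. Lift it off and set it down upright on the floor of the wooden tray beside the large pot, without dropping it; then close the grill, lowering its cover gently all the way down rather than letting it fall shut. Leave the other things on the table, including the large pot, standing where they are.

Things in the scene. Friction and masses are not known exactly. Their poses are not given: they have to be found in the camera images.
- grill: Fixed contact grill, black base 220 (x) x 270 (y) mm, with a ribbed dark steel plate whose top is 50 mm above the table. Origin: centre of its underside, at table height. Its front faces its own -x, roughly towards the robot (yaw up to 0.3 rad either way). It stands on the robot's left or right, the tray on the other side.
- cover (a joint): Angle of the grill's hinged steel cover, rad: 0 is fully closed (on its stop), growing as it opens, at most 1.65; starts at 1.45 to 1.58. The hinge has some friction: above about 1.3 rad the cover stays where it is left; below that it falls shut by its own weight (0.85 kg, give or take 15 percent; up to 3 N at the handle holds it) unless supported.
- cover_hinge (a point): Point on the hinge axis at mid-width, 100 mm behind the grill's centre, 68 mm above the table; fixed to the grill, with its axes. The cover turns about this point's y axis. Cover: 232 mm wide, reaching from 15 to 200 mm out from the hinge, 38 mm thick; closed, its top is 94 mm above the table.
- cover_handle (a point): Middle of the handle, a black round bar 16 mm thick and 160 mm long, parallel to the hinge, 260 mm out from its axis and (closed) 8 mm above it. It stands 60 mm off the cover's front edge on a 12 mm arm at each end: a finger fits on either side. Cover open: the topmost part, about 330 mm above the table; closed: 76 mm up, 160 mm in front of the grill's centre. Axes turn with the cover.
- small_pot: Loose terracotta flower pot, hollow, open at the top, standing upright on the grill's plate. 62 mm tall, 44 mm wide at the foot, with a 24 mm tall straight rim band 58 mm wide at the top; wall 5 mm; about 0.11 kg. Origin: centre of its underside, z up its axis.
- tray: Fixed open wooden tray, 300 (x) x 180 (y) mm outside, walls 8 mm thick and 30 mm high, inner floor 8 mm above the table. Origin: centre of its underside, at table height. Its yaw is up to 0.25 rad either way.
- large_pot: Loose terracotta flower pot, 86 mm tall, 84 mm wide at the rim and 64 mm at the foot, standing near the tray's long centre line anywhere from 75 mm before to 75 mm beyond its middle. The free room is at the tray's other end. Origin: centre of its underside. To be left standing.
- mug: Loose white mug, 74 mm wide, 88 mm tall, near the robot between grill and tray. Origin: centre of its underside. To be left alone.
- glass_jar: Loose green glass jar with a steel cap, 64 mm wide, 110 mm tall, at the back, between grill and tray. Origin: centre of its underside. To be left alone.
There are look-alikes about, which are no part of the job. Leave any turquoise look-alike of the small_pot alone. What is shaped like the large_pot but yellow is not meant.

How it is judged:
By the outcome, as a careful person would: the job done as asked, in the order asked, and still so for the second after the job is handed in, with the robot touching nothing.
It also fails if it takes over 72 s, if anything falls off the work surface, if the arm or the gripper's body presses on something with over 40 N, if the wrist force passes 120 N, or if a joint passes its speed limit or range.

### The arm

A 6-joint arm with a two-finger parallel gripper is mounted at the origin on the work surface. World frame = base frame: x ahead of the robot, y to its left, z up, the work surface at z = 0. Lengths are in m, angles in rad, forces in N, time in s.
With the tool pointing down it reaches from about 0.35 to 0.775 m from the base axis. Payload 5.5 kg.
Tool frame: the origin (TCP) lies midway between the tips of the shut fingers; the grasp point (between the pads) lies 19 mm behind it; z points along the fingers, y is the line along which they close (so a half turn about z gives the same grasp; the last joint's range is limited). The gripper opens to 85 mm and grips with 20 to 120 N. Pads are 22 mm wide; open, the fingers measure 114 mm over their backs; the gripper's body (76 mm by 85 mm) begins 54 mm behind the grasp point. The pads swing forward as they close: fully open they stand 13 mm farther back than shut.
Start: joints at [-1.317, 0.313, 0.046, 1.304, 0, 1.431], TCP at [0.221, -0.531, 0.231] pointing down, gripper open.
Joint ranges: [-2.76, 2.76], [-0.86, 1.69], [-1.03, 1.26], [-2.2, 2.34], [-1.47, 1.5], [-3.14, 3.14]. Speed limits (rad/s): [2.57, 2.57, 3.14, 3.14, 3.14, 3.14].

### API

Orientations are given as a unit quaternion [w, x, y, z].
In Python, from workcell import get_state, read_camera, camera_info, hand_in, recognise gives the robot as it stands.
- The arm moves only by the tool arm_command, never from a script. Its argument "moves" is one flat list of numbers, 7 for each row, row after row: the opening, from -1 (shut) to 1 (fully open), then the shift along the tool's x, y, z in mm, then the turn, a rotation vector about the tool's x, y, z in rad. A call has 1 to 8 rows; each row shifts and turns the commanded pose from where the row before left it, along the tool's axes as they then stand; what a row does not reach is not made up. A row lasts 1/8 s, in which the tool goes at most 62.5 mm and 10.7 degrees, less where a joint would pass 70% of its speed; a pose out of reach is approached as far as the arm can. A call with a gripper value outside its range is refused whole. The fingers move at their own pace and stop on an object; "newtons" is the grip in N (left out, the last holds). Time passes only in rows, so rows that do not move let the fingers close. It gives the time, the measured TCP pose, the force, the opening and the grip force at its end, in the units of the state.
- get_state(): the state, without advancing time (a new reading comes with each control period).
- read_camera(name): name is "scene" or "top" or "wrist"; returns (picture, depth): 384x512x3 uint8, blue, green, red; 384x512 float32, m along the optical axis (not along the pixel's ray), 0 where there is no reading.
- camera_info(name): a dict with "fovy" (degrees; the focal length in pixels is half the picture's height over the tangent of half this angle, whatever the lens; pixels are square), "cx", "cy" (the principal point, pixels), "eye" and "orientation" of the camera in the world; the wrist camera has in their place "tool_from_camera" (4x4, takes a point from camera to tool coordinates, whose origin is the TCP and whose axes are the flange's). Camera axes: x right, y down, z forward; pixel columns grow to the right and rows downward; lengths in m; the calibration is good to about 2 mm. A picture is of the moment at which its call begins: read the wrist's pose just before it. camera_info takes no time and is no camera call.
- hand_in(): hands the job in; it is judged then, once.
Trained networks look in the newest picture that a camera, given by its name, has taken for a name from the list of things; names that differ only in an ending like _2 or _b are one class to them, and where a whole thing is asked for, a point or a joint stands for the part that bears it (a point fixed in the world has none). Each returns a list of dicts, best first, with "confidence" (0 to 1); they miss things now and then, are a little off and sometimes report something else, mostly with a low value. They report only what shows in the picture. A call takes as long as a camera call. They do not tell look-alikes from the thing itself.
- recognise(camera, label): "point" ([column, row] in pixels, amid what is visible of it).
The state is a dict: "clock": time; "joint_pos": joint angles; "qvel": joint speeds; "tau": joint torques, N m; "tcp_pos": TCP position; "orientation": TCP orientation; "wrist_force": force on the tool from outside, world axes, zero at the start; "ft_torque": the same for the moment, N m; "finger_gap": finger opening in m; "grip_force": force on a finger pad.
Only numpy, scipy, OpenCV 4.12 (cv2) and the standard library are available. Lean on these libraries where they do the work, as an engineer would, in place of code of your own. Each camera call takes 0.05 s, during which the arm holds its last target. There are 200 camera calls.

## Working session

There is one attempt and no reset: what is moved stays moved. The work goes in short steps, Python scripts to look and compute and a tool call to move; the robot and the scene stay as the last step left them, time stands still between calls to the robot, and variables do not carry over. Pictures are saved under pics/ and viewed, at most 10 in all, crops included, and the job is handed in when it is done.

Besides the shell and the picture viewer there is one more tool, called after "Call:" by a JSON object that holds its "op" and its "data", one argument or row to a line. arm_command: Moves the arm, as the interface text tells. Its arguments: {"type":"object","properties":{"moves":{"type":"array"},"newtons":{"type":"number"}},"required":["moves"]}

```bash
mkdir -p pics; cat > h.py <<'E'
import numpy as np, cv2
from scipy.spatial.transform import Rotation as R
from workcell import *
def RQ(q): return R.from_quat([q[1],q[2],q[3],q[0]])
def cam(name):
    s=get_state(); im,d=read_camera(name); i=camera_info(name)
    f=192/np.tan(np.radians(i['fovy'])/2)
    if 'eye' in i: T=np.eye(4);o=np.array(i['orientation']); T[:3,:3]=RQ(o).as_matrix() if o.size==4 else o; T[:3,3]=i['eye']
    else:
        W=np.eye(4);W[:3,:3]=RQ(s['orientation']).as_matrix();W[:3,3]=s['tcp_pos']; T=W@np.array(i['tool_from_camera'])
    v,u=np.mgrid[:384,:512]
    P=np.stack([(u-i['cx'])/f*d,(v-i['cy'])/f*d,d],-1)@T[:3,:3].T+T[:3,3]
    P[d==0]=np.nan
    return im,d,P
E
python3 - <<'E'
from h import *
print(get_state()); print({c:camera_info(c) for c in('scene','top','wrist')})
for c in('scene','top'):
    im,d,P=cam(c); cv2.imwrite(f'pics/{c}0.png',im); np.save(f'{c}0.npy',P)
    for l in('grill','cover_handle','small_pot','tray','large_pot','mug','glass_jar'):
        for r in recognise(c,l)[:3]:
            u,v=map(int,r['point']); print(c,l,round(r['confidence'],2),u,v,P[v,u].round(3))
E
```

```text
{'clock': 0.0, 'joint_pos': array([-1.31661303e+00,  3.13996945e-01,  4.49819625e-02,  1.30359574e+00,
        2.61918037e-05,  1.43116738e+00]), 'qvel': array([-3.81816661e-06,  6.29772741e-05, -7.53270839e-04,  4.67797802e-05,
        2.26532027e-04,  4.39505226e-04]), 'tau': array([-1.86922640e-03, -4.80633438e+01,  2.98528075e+01,  1.96279655e-02,
       -3.34478127e-04,  1.26929515e-05]), 'tcp_pos': array([ 0.22048861, -0.53049735,  0.23041206]), 'orientation': array([-9.06458850e-04,  9.80676144e-01,  1.95636085e-01, -3.88588471e-05]), 'wrist_force': array([ 0.11380723,  0.23923829, -0.22156057]), 'ft_torque': array([ 0.00583115, -0.00415557, -0.03384877]), 'grip_force': 0.0, 'finger_gap': 0.08516502225524442}
{'scene': {'fovy': 53.18844378950029, 'cx': 256.22494752337934, 'cy': 186.13684602880255, 'eye': array([1.29000002, 0.03715057, 0.76941258]), 'orientation': array([-0.26763222,  0.59086954,  0.69686996, -0.30597129])}, 'top': {'fovy': 47.39388422743768, 'cx': 260.918695639513, 'cy': 193.79252964602463, 'eye': array([ 0.36050608, -0.0571739 ,  1.05702738]), 'orientation': 
[... 969 characters left out ...]
.98 290 170 [0.436 0.006 0.068]
scene glass_jar 0.81 270 271 [ 0.811 -0.003  0.097]
top grill 0.71 142 167 [0.618 0.22  0.05 ]
top cover_handle 0.62 120 122 [0.652 0.209 0.261]
top cover_handle 0.49 317 161 [ 0.648 -0.2    0.012]
top small_pot 0.89 125 301 [0.307 0.252 0.007]
top small_pot 0.61 123 210 [0.513 0.256 0.056]
top tray 0.92 315 196 [ 0.56  -0.195  0.008]
top tray 0.47 313 159 [ 0.652 -0.19   0.014]
top large_pot 0.82 398 180 [ 0.604 -0.402  0.003]
top large_pot 0.65 315 195 [ 0.562 -0.194  0.011]
top large_pot 0.63 317 159 [ 0.652 -0.2    0.015]
top mug 0.6 233 261 [0.401 0.002 0.005]
top glass_jar 0.77 238 102 [ 0.759 -0.007  0.11 ]
top glass_jar 0.47 126 124 [0.647 0.197 0.263]
```

```bash
python3 - <<'E'
import cv2,numpy as np
a=cv2.imread('pics/top0.png');b=cv2.imread('pics/scene0.png')
cv2.imwrite('pics/both.png',cv2.resize(np.vstack([a,b]),(800,1200))[:600]) 
cv2.imwrite('pics/both2.png',cv2.resize(np.vstack([a,b]),(800,1200))[600:]) 
E
```

```text
(no output)
```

View pics/both.png

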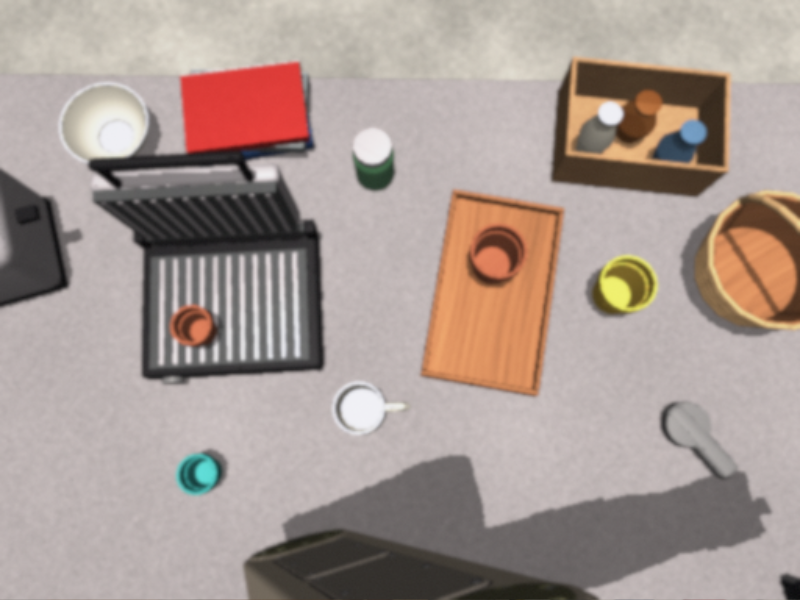

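View pics/both2.png

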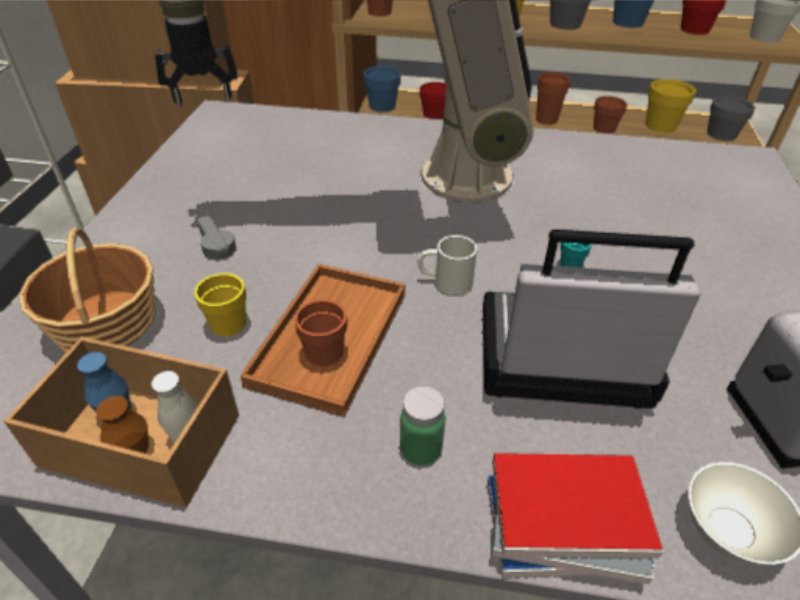

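The top view shows the grill on the left with the terracotta small pot on its plate at about (123,209) in raw pixels. The turquoise decoy is at (126,301). The tray is on the right with the large pot at its far end (318,163), so the near end is free (about (310,225)).

```bash
python3 - <<'E'
from h import *
P=np.load('top0.npy');im=cv2.imread('pics/top0.png'); z=P[...,2]
def box(m,n):
    m=m&np.isfinite(z)
    k,l,st,_=cv2.connectedComponentsWithStats(m.astype(np.uint8)); j=1+st[1:,4].argmax(); q=P[l==j]
    r=cv2.minAreaRect(q[:,:2].astype(np.float32)); print(n,len(q),r,'zmed',np.median(q[:,2]),'zmax',q[:,2].max()); return q
X,Y=P[...,0],P[...,1]
g=(X>.35)&(X<.75)&(Y>.05)&(Y<.42)
box(g&(z>.025)&(z<.08),'grill')
box(g&(z>.1)&(z<.125)&(X<.58),'potrim')
box((X>.47)&(X<.55)&(Y>.2)&(Y<.3)&(z>.07)&(z<.13),'pot')
t=(X>.35)&(X<.8)&(Y>-.32)&(Y<-.08)
box(t&(z>.02)&(z<.04),'trayrim'); box(t&(z>.004)&(z<.04),'tray')
box(t&(z>.07)&(z<.12),'large')
for n in('top','scene'):
    P=np.load(n+'0.npy');z=P[...,2];X,Y=P[...,0],P[...,1]
    q=box((z>.3)&(Y>.05)&(Y<.45)&(X>.5)&(X<.8),'handle '+n); 
    o=np.argsort(q[:,1]); print(q[o[:15]].mean(0),q[o[-15:]].mean(0),q.mean(0))
    for nn,c in(('mug',(.40,0)),('jar',(.77,0)),('turq',(.31,.25))):
        box((np.hypot(X-c[0],Y-c[1])<.07)&(z>.04),nn)
E
```

```text
grill 9753 ((0.5547465085983276, 0.20603838562965393), (0.2236882895231247, 0.27272072434425354), 5.1657915115356445) zmed 0.04845716646812459 zmax 0.0798486746342465
potrim 243 ((0.5103484988212585, 0.24181827902793884), (0.05723097547888756, 0.05621688812971115), 3.5856821537017822) zmed 0.11030530787677995 zmax 0.11571101118892801
pot 445 ((0.5103484988212585, 0.24181827902793884), (0.05723097547888756, 0.05621688812971115), 3.5856821537017822) zmed 0.10242702366978063 zmax 0.11571101118892801
trayrim 1376 ((0.5852541327476501, -0.19440515339374542), (0.18091070652008057, 0.30067071318626404), 80.57807922363281) zmed 0.028286925687250775 zmax 0.03571952057026895
tray 7708 ((0.5874176621437073, -0.19554731249809265), (0.1850115805864334, 0.3099880814552307), 81.08646392822266) zmed 0.007967613470041268 zmax 0.03948854954796355
large 425 ((0.6273390650749207, -0.19191977381706238), (0.08249197155237198, 0.08219270408153534), 0.273983359336853) zmed 0.09037622313512672 zmax 0.09722915245147556
handle top 970 ((0.6626202464103699, 0.21420066058635712), (0.01693553291261196, 0.17413684
[... 770 characters left out ...]
2, 0.17382681369781494), 3.8554439544677734) zmed 0.3293136195065114 zmax 0.33562180586964957
[0.67123283 0.12997525 0.31902516] [0.66240343 0.30034461 0.3224388 ] [0.66848748 0.21510103 0.32684794]
mug 640 ((0.4089926481246948, -0.002362072467803955), (0.0750063806772232, 0.10125983506441116), 32.467411041259766) zmed 0.06618563252924281 zmax 0.08836434437170615
jar 986 ((0.7874456644058228, -0.004093337804079056), (0.059430163353681564, 0.05903252586722374), 57.44989776611328) zmed 0.0975847898358877 zmax 0.11136964248416859
turq 119 ((0.31705722212791443, 0.23842467367649078), (0.04221155866980553, 0.0538838729262352), 17.222946166992188) zmed 0.050407095853825634 zmax 0.06103293091617412
```

Grill at about (0.555, 0.206) with yaw about 0.07, pot at (0.510, 0.242), and free tray spot at about (0.51, -0.18). I'll move above the pot with a diagonal tool yaw of 0.75.

Call:
{"op": "arm_command", "data": {
  "moves": [1,0,0,0,0,0,-0.178,1,0,0,0,0,0,-0.178,1,53,-26,0,0,0,0,1,53,-26,0,0,0,0,1,53,-26,0,0,0,0,1,53,-26,0,0,0,0,1,53,-26,0,0,0,0,1,53,-26,0,0,0,0],
  "newtons": 25
}}

```text
clock: 1.8
tcp_pos: [0.3475, -0.1985, 0.2316]
orientation: [0.001, 0.931, 0.366, 0.0]
wrist_force: [1.5, -0.8, -0.0]
finger_gap: 0.0854
grip_force: 0.0
```

Call:
{"op": "arm_command", "data": {
  "moves": [1,53,-26,0,0,0,0,1,53,-26,0,0,0,0,1,53,-26,0,0,0,0,1,53,-26,0,0,0,0,1,53,-26,0,0,0,0,1,53,-26,0,0,0,0,1,53,-26,0,0,0,0,1,50,-26,0,0,0,0]
}}

```text
clock: 2.8
tcp_pos: [0.5139, 0.2411, 0.2314]
orientation: [0.0, 0.93, 0.366, 0.0]
wrist_force: [0.2, 0.1, 0.2]
finger_gap: 0.0854
grip_force: 0.0
```

```bash
cat >> h.py <<'E'
def go(target):
    s=get_state(); r=RQ(s['orientation']); m=r.as_matrix()
    print('tcp',s['tcp_pos'].round(4),'psi',round(np.arctan2(m[1,0],m[0,0]),4),'z',m[:,2].round(3),'q',s['joint_pos'].round(2),'t',s['clock'],'gap',s['finger_gap'],'F',s['wrist_force'].round(1))
    print('tool shift mm',(1000*r.inv().apply(np.array(target)-s['tcp_pos'])).round(1))
def comps(P,m,n):
    m=m&np.isfinite(P[...,2]); k,l,st,_=cv2.connectedComponentsWithStats(m.astype(np.uint8)); j=1+st[1:,4].argmax(); q=P[l==j]
    print(n,len(q),cv2.minAreaRect(q[:,:2].astype(np.float32)),np.percentile(q[:,2],[5,50,95]).round(4)); return q
E
python3 - <<'E'
from h import *
im,d,P=cam('wrist'); cv2.imwrite('pics/w1.png',im); X,Y,Z=P[...,0],P[...,1],P[...,2]
q=comps(P,(np.hypot(X-.51,Y-.242)<.05)&(Z>.1)&(Z<.125),'pot'); print(cv2.minEnclosingCircle(q[:,:2].astype(np.float32)))
print(recognise('wrist','small_pot')[:2])
go([.51,.242,.077])
E
```

```text
pot 1030 ((0.5099934935569763, 0.24163436889648438), (0.05719659850001335, 0.05660397559404373), 44.77389907836914) [0.102  0.112  0.1133]
((0.5102086663246155, 0.2414608746767044), 0.028976604342460632)
[{'point': [254.8, 186.1], 'confidence': 0.92}, {'point': [180.7, 275.2], 'confidence': 0.59}]
tcp [0.5146 0.2435 0.2304] psi 0.7551 z [ 0.001  0.001 -1.   ] q [0.3  0.3  0.03 1.3  0.   2.69] t 2.9 gap 0.08536346264798235 F [ 0.4 -0.5  0.4]
tool shift mm [ -4.6  -1.9 153.4]
```

View pics/w1.png

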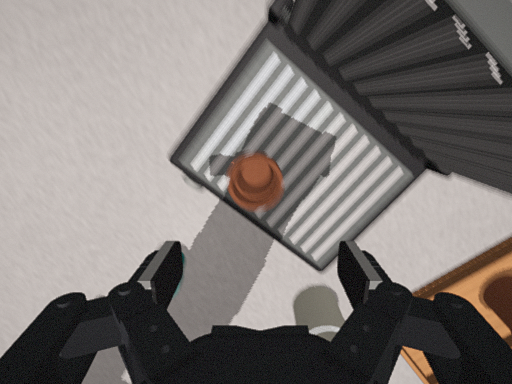

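The wrist picture shows the terracotta pot at (257,182), free of obstacles, and the turquoise decoy at (181,275). I'll descend and grip.

Call:
{"op": "arm_command", "data": {
  "moves": [1,-4.6,-1.5,40,0,0,0,1,0,0,40,0,0,0,1,0,0,30,0,0,0,1,0,0,20,0,0,0,1,0,0,14,0,0,0,1,0,0,9,0,0,0,1,0,0,0,0,0,0,-0.3,0,0,0,0,0,0]
}}

```text
clock: 3.9
tcp_pos: [0.5096, 0.237, 0.079]
orientation: [0.0, 0.931, 0.366, 0.001]
wrist_force: [0.2, -0.2, 1.0]
finger_gap: 0.0697
grip_force: 0.0
```

Call:
{"op": "arm_command", "data": {
  "moves": [-0.5,0,0,0,0,0,0,-0.5,0,0,0,0,0,0,-0.5,0,0,0,0,0,0,-0.5,0,0,0,0,0,0]
}}

```text
clock: 4.4
tcp_pos: [0.5097, 0.2375, 0.0795]
orientation: [-0.0, 0.93, 0.366, 0.001]
wrist_force: [-0.8, 1.2, 6.5]
finger_gap: 0.0563
grip_force: 26.1
```

Call:
{"op": "arm_command", "data": {
  "moves": [-0.5,0,0,0,0,0,0,-0.5,0,0,-5,0,0,0,-0.5,0,0,-10,0,0,0,-0.5,0,0,-20,0,0,0,-0.5,0,0,-35,0,0,0,-0.5,0,0,-40,0,0,0,-0.5,0,0,-30,0,0,0,-0.5,0,0,0,0,0,0],
  "newtons": 30
}}

```text
clock: 5.4
tcp_pos: [0.5106, 0.2373, 0.2212]
orientation: [0.0, 0.931, 0.366, 0.003]
wrist_force: [0.4, 0.3, -1.6]
finger_gap: 0.0565
grip_force: 32.3
```

```bash
python3 - <<'E'
from h import *
im,d,P=cam('wrist'); cv2.imwrite('pics/w2.png',im)
# tray refit from top
P=np.load('top0.npy')
go([.511,-.182,.24])
im,d,P=cam('scene'); cv2.imwrite('pics/s2.png',im[40:290,150:480])
X,Y,Z=P[...,0],P[...,1],P[...,2]
comps(P,(X>.35)&(X<.8)&(Y>-.32)&(Y<-.08)&(Z>.022)&(Z<.034),'tray')
E
```

```text
tcp [0.5096 0.2371 0.2192] psi 0.7497 z [ 0.002  0.    -1.   ] q [ 0.29  0.29 -0.02  1.26 -0.    2.68] t 5.45 gap 0.05613908767133975 F [ 0.9  0.2 -1.9]
tool shift mm [-284.5  307.6  -21. ]
tray 918 ((0.5869438052177429, -0.19267098605632782), (0.1809736043214798, 0.3018708825111389), 80.48845672607422) [0.023  0.0264 0.0291]
```

View pics/w2.png

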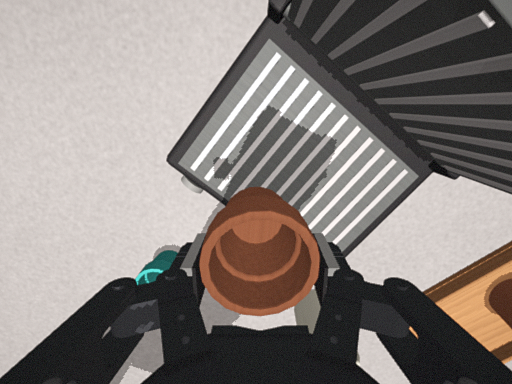

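The pot is held upright in the fingers at (260,245). Now over to the tray.

Call:
{"op": "arm_command", "data": {
  "moves": [-0.5,-14,16,0,0,0,0,-0.5,-26,28,0,0,0,0,-0.5,-36,39,0,0,0,0,-0.5,-36,39,0,0,0,0,-0.5,-36,39,0,0,0,0,-0.5,-36,39,0,0,0,0,-0.5,-36,39,0,0,0,0,-0.5,-30,32,0,0,0,0]
}}

```text
clock: 6.5
tcp_pos: [0.5091, -0.1344, 0.2168]
orientation: [-0.001, 0.931, 0.365, -0.001]
wrist_force: [0.7, 0.3, -1.5]
finger_gap: 0.0562
grip_force: 32.3
```

Call:
{"op": "arm_command", "data": {
  "moves": [-0.5,-20,22,0,0,0,0,-0.5,-14,14,0,0,0,0,-0.5,0,0,30,0,0,0,-0.5,0,0,40,0,0,0,-0.5,0,0,30,0,0,0,-0.5,0,0,20,0,0,0,-0.5,0,0,10,0,0,0,-0.5,0,0,0,0,0,0]
}}

```text
clock: 7.5
tcp_pos: [0.5096, -0.1809, 0.0876]
orientation: [-0.001, 0.931, 0.366, -0.001]
wrist_force: [0.9, 0.0, -0.7]
finger_gap: 0.0561
grip_force: 32.3
```

```bash
python3 - <<'E'
from h import *
im,d,P=cam('wrist'); cv2.imwrite('pics/w3.png',im)
go([.511,-.182,.039])
im,d,P=cam('scene'); X,Y,Z=P[...,0],P[...,1],P[...,2]
m=(np.hypot(X-.511,Y+.182)<.06)
hsv=cv2.cvtColor(im,cv2.COLOR_BGR2HSV)
q=P[m&(hsv[...,1]>120)&(Z>.03)]; print(len(q),np.percentile(q[:,2],[0,2,50,98]))
cv2.imwrite('pics/s3.png',cv2.resize(im[130:290,130:330],(800,640))[:600])
E
```

```text
tcp [ 0.5103 -0.1813  0.0885] psi 0.75 z [-0.  0. -1.] q [-0.49  0.34 -0.29  0.95 -0.    1.9 ] t 7.55 gap 0.05639514819607855 F [-0.3  0.4 -0.3]
tool shift mm [ 0.   1.  49.5]
482 [0.05688554 0.06110969 0.10092174 0.12197418]
```

View pics/s3.png

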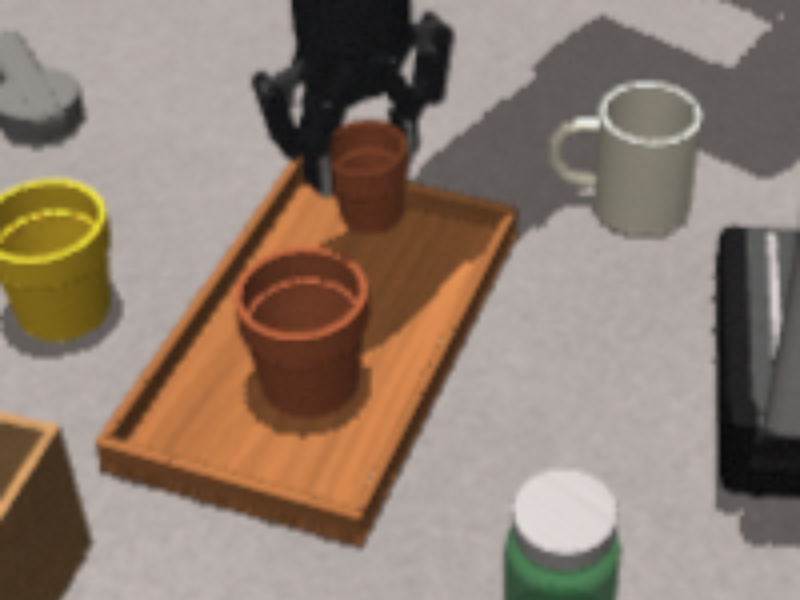

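The pot hangs upright above the tray's free end at (370,175) in the crop. Its foot is about 50 mm above the floor.

Call:
{"op": "arm_command", "data": {
  "moves": [-0.5,0,0,20,0,0,0,-0.5,0,0,15,0,0,0,-0.5,0,0,8,0,0,0,-0.5,0,0,3,0,0,0,-0.5,0,0,1.5,0,0,0,-0.5,0,0,0,0,0,0]
}}

```text
clock: 8.35
tcp_pos: [0.5107, -0.1814, 0.0411]
orientation: [0.0, 0.931, 0.366, 0.0]
wrist_force: [-0.8, 1.1, -1.1]
finger_gap: 0.0563
grip_force: 32.3
```

Call:
{"op": "arm_command", "data": {
  "moves": [-0.5,0,0,1.5,0,0,0,-0.5,0,0,0,0,0,0]
}}

```text
clock: 8.6
tcp_pos: [0.5104, -0.1813, 0.0394]
orientation: [0.0, 0.931, 0.366, 0.0]
wrist_force: [0.6, 0.3, -1.6]
finger_gap: 0.0565
grip_force: 32.3
```

Call:
{"op": "arm_command", "data": {
  "moves": [-0.5,0,0,1,0,0,0,-0.5,0,0,0,0,0,0]
}}

```text
clock: 8.85
tcp_pos: [0.5104, -0.1813, 0.0383]
orientation: [0.0, 0.931, 0.366, -0.0]
wrist_force: [-0.5, 0.0, -1.3]
finger_gap: 0.0563
grip_force: 32.3
```

Call:
{"op": "arm_command", "data": {
  "moves": [-0.5,0,0,1,0,0,0,-0.5,0,0,0,0,0,0]
}}

```text
clock: 9.1
tcp_pos: [0.5105, -0.1813, 0.0376]
orientation: [0.0, 0.931, 0.366, 0.0]
wrist_force: [-0.7, 0.4, 2.3]
finger_gap: 0.0563
grip_force: 32.5
```

Contact is felt (force z +2.3 N), so I'll release and rise.

Call:
{"op": "arm_command", "data": {
  "moves": [0.5,0,0,0,0,0,0,0.8,0,0,0,0,0,0,0.8,0,0,0,0,0,0,0.8,0,0,-15,0,0,0,0.8,0,0,-30,0,0,0,0.8,0,0,-50,0,0,0,0.8,0,0,-50,0,0,0,0.8,0,0,-50,0,0,0]
}}

```text
clock: 10.1
tcp_pos: [0.5103, -0.1812, 0.2352]
orientation: [0.001, 0.931, 0.366, 0.0]
wrist_force: [-0.2, -0.7, 0.7]
finger_gap: 0.0768
grip_force: 0.0
```

```bash
python3 - <<'E'
from h import *
im,d,P=cam('wrist'); cv2.imwrite('pics/w4.png',im); X,Y,Z=P[...,0],P[...,1],P[...,2]
q=comps(P,(np.hypot(X-.51,Y+.182)<.05)&(Z>.055)&(Z<.09),'pot')
im,d,P=cam('scene');X,Y,Z=P[...,0],P[...,1],P[...,2]
q=comps(P,(np.hypot(X-.51,Y+.182)<.05)&(Z>.04)&(Z<.09),'pot scene')
q=comps(P,(Z>.315)&(Y>.05)&(Y<.4)&(X>.5)&(X<.8),'handle'); 
go([.55,.1,.35])
E
```

```text
pot 789 ((0.5112243890762329, -0.17676976323127747), (0.056823961436748505, 0.056752681732177734), 42.64809036254883) [0.0577 0.0699 0.0714]
pot scene 319 ((0.5149832367897034, -0.17381155490875244), (0.0564231351017952, 0.0597037672996521), 68.1732406616211) [0.043  0.0576 0.0679]
handle 790 ((0.6659727692604065, 0.21584880352020264), (0.01601218245923519, 0.17521287500858307), 3.514849901199341) [0.3205 0.33   0.334 ]
tcp [ 0.5132 -0.1827  0.2397] psi 0.7499 z [ 0.01  -0.006 -1.   ] q [-0.49  0.24 -0.03  1.29 -0.    1.9 ] t 10.2 gap 0.07678989705764201 F [ 0.3  0.1 -0.2]
tool shift mm [ 220.1 -180.5 -111.5]
```

View pics/w4.png

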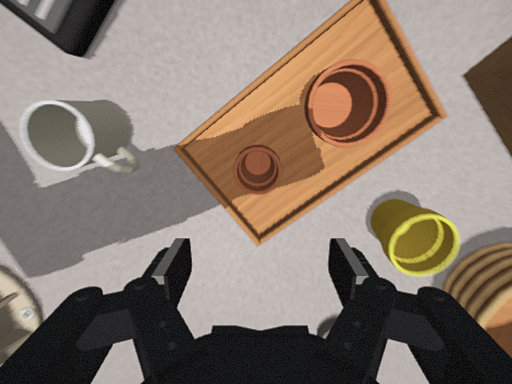

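The small pot stands upright in the tray at (258,168), clear of the large pot at (347,103). Next, rise, turn and go above the handle.

Call:
{"op": "arm_command", "data": {
  "moves": [1,0,0,-30,0,0,-0.177,1,0,0,-30,0,0,-0.177,1,0,0,-30,0,0,-0.177,1,0,0,-30,0,0,-0.177,1,0,0,-30,0,0,-0.177,1,24,11,0,0,0,0,1,48,22,0,0,0,0,1,48,22,0,0,0,0]
}}

```text
clock: 11.2
tcp_pos: [0.5577, -0.0571, 0.3828]
orientation: [0.0, 0.685, 0.729, 0.0]
wrist_force: [-0.0, -0.8, -0.1]
finger_gap: 0.085
grip_force: 0.0
```

Call:
{"op": "arm_command", "data": {
  "moves": [1,48,22,0,0,0,0,1,48,22,0,0,0,0,1,48,22,0,0,0,0,1,48,22,0,0,0,0,1,40,20,0,0,0,0,1,20,10,0,0,0,0,1,14,6,0,0,0,0,1,0,0,0,0,0,0]
}}

```text
clock: 12.2
tcp_pos: [0.6644, 0.2165, 0.3815]
orientation: [-0.0, 0.684, 0.73, -0.0]
wrist_force: [0.6, -0.3, 0.1]
finger_gap: 0.0856
grip_force: 0.0
```

```bash
python3 - <<'E'
from h import *
im,d,P=cam('wrist'); cv2.imwrite('pics/w5.png',im); X,Y,Z=P[...,0],P[...,1],P[...,2]
q=comps(P,(abs(X-.665)<.05)&(abs(Y-.2145)<.1)&(Z>.315)&(Z<.35),'bar')
go([.6645,.2145,.307])
E
```

```text
bar 4277 ((0.6616321802139282, 0.21416935324668884), (0.015995461493730545, 0.1724305897951126), 3.9245197772979736) [0.3315 0.3356 0.3372]
tcp [0.6643 0.2156 0.3819] psi 1.6356 z [-0. -0. -1.] q [ 0.2   0.68  1.01  1.9  -0.    1.71] t 12.25 gap 0.08545923292133155 F [-0.2 -0.2  0.1]
tool shift mm [-1.1  0.2 74.9]
```

View pics/w5.png

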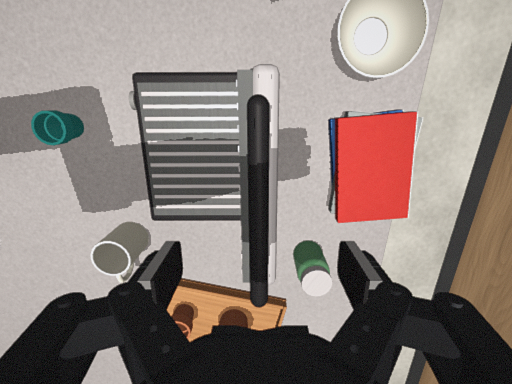

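The handle bar lies between the open fingers (bar column ~259, rows 95–305). Descend and grip it.

Call:
{"op": "arm_command", "data": {
  "moves": [1,0,-2,25,0,0,0,1,0,0,25,0,0,0,1,0,0,16,0,0,0,1,0,0,7,0,0,0,0,0,0,0,0,0,0,-0.4,0,0,0,0,0,0,-0.8,0,0,0,0,0,0,-0.8,0,0,0,0,0,0],
  "newtons": 25
}}

```text
clock: 13.25
tcp_pos: [0.6627, 0.2153, 0.3098]
orientation: [0.0, 0.684, 0.729, 0.0]
wrist_force: [-0.9, -0.5, -0.2]
finger_gap: 0.0151
grip_force: 24.3
```

Call:
{"op": "arm_command", "data": {
  "moves": [-0.9,0,0,0,0,0,0,-0.9,0,0,0,0,0,0,-0.9,0,0,0,0,0,0,-0.9,0,0,0,0,0,0]
}}

```text
clock: 13.75
tcp_pos: [0.6627, 0.2153, 0.3098]
orientation: [0.0, 0.684, 0.729, 0.001]
wrist_force: [0.5, 0.5, 4.4]
finger_gap: 0.0153
grip_force: 24.7
```

```bash
cat > arc.py <<'E'
from h import *
# path of the bar in tool coords (tool y=+grill x, z down), mm, relative to now
h=np.array([0.6548,.068]); 
def bar(t): return np.array([-.26*np.cos(t)+.008*np.sin(t), .26*np.sin(t)+.008*np.cos(t)])
s=get_state(); g=np.array([np.cos(.067),np.sin(.067)])
tcp=s['tcp_pos']; dx=(tcp[:2]-[.6548,.2127])@g; print('radial x',dx,'z+19',tcp[2]+.019-.068)
t0=np.arctan2(tcp[2]+.019-.068,-dx)-np.arctan2(8,260); print('theta',t0,'rad',np.hypot(dx,tcp[2]-.049), 'expect',np.hypot(.26,.008))
ts=np.append(np.arange(1.5,0,-.1),0); p=bar(t0)
for t in ts:
    q=bar(t); d=(q-p)*1000; print(round(t,2),'dy %.1f dz %.1f'%(d[0],-d[1])); p=q
go(tcp)
E
python3 arc.py
```

```text
radial x 0.008009091974218244 z+19 0.26080776410092693
theta 1.5707359473567188 rad 0.2609307099012614 expect 0.26012304780622575
1.5 dy -18.4 dz 0.1
1.4 dy -25.9 dz 2.3
1.3 dy -25.5 dz 4.9
1.2 dy -24.9 dz 7.4
1.1 dy -24.0 dz 9.9
1.0 dy -22.9 dz 12.2
0.9 dy -21.6 dz 14.5
0.8 dy -20.1 dz 16.6
0.7 dy -18.3 dz 18.5
0.6 dy -16.4 dz 20.2
0.5 dy -14.3 dz 21.7
0.4 dy -12.0 dz 23.1
0.3 dy -9.7 dz 24.1
0.2 dy -7.2 dz 25.0
0.1 dy -4.7 dz 25.6
0.0 dy -2.1 dz 25.9
tcp [0.6627 0.2153 0.3098] psi 1.6348 z [ 0.001  0.    -1.   ] q [ 0.2   0.59  0.66  1.64 -0.    1.71] t 13.75 gap 0.015258898847570087 F [0.5 0.5 4.4]
tool shift mm [0. 0. 0.]
```

Gripped, at theta about 1.57. Lower along the arc with small rows.

Call:
{"op": "arm_command", "data": {
  "moves": [-0.9,0,-9.2,0,0,0,0,-0.9,0,-9.2,0.1,0,0,0,-0.9,0,-13,0.9,0,0,0,-0.9,0,-13,1.4,0,0,0,-0.9,0,-12.8,2.1,0,0,0,-0.9,0,-12.7,2.8,0,0,0]
}}

```text
clock: 14.5
tcp_pos: [0.5927, 0.2106, 0.3022]
orientation: [0.001, 0.684, 0.729, 0.0]
wrist_force: [2.9, -0.6, 0.5]
finger_gap: 0.0148
grip_force: 25.1
```

```bash
python3 arc.py | grep -v dy
```

```text
radial x -0.062115637632439505 z+19 0.253176374465856
theta 1.29944379169251 rad 0.2606849228976618 expect 0.26012304780622575
tcp [0.5927 0.2106 0.3022] psi 1.6346 z [ 0.001 -0.    -1.   ] q [ 0.21  0.42  0.37  1.52 -0.    1.72] t 14.5 gap 0.014834366173574203 F [ 2.9 -0.6  0.5]
tool shift mm [0. 0. 0.]
```

Forces are small, so I'll continue from 1.3 to 0.9.

Call:
{"op": "arm_command", "data": {
  "moves": [-0.9,0,-12.5,3.4,0,0,0,-0.9,0,-12.4,4.0,0,0,0,-0.9,0,-12.1,4.6,0,0,0,-0.9,0,-11.9,5.3,0,0,0,-0.9,0,-11.6,5.8,0,0,0,-0.9,0,-11.3,6.4,0,0,0,-0.9,0,-11.0,7.0,0,0,0,-0.9,0,-10.6,7.5,0,0,0]
}}

```text
clock: 15.5
tcp_pos: [0.4989, 0.2042, 0.2573]
orientation: [0.0, 0.684, 0.729, -0.001]
wrist_force: [-1.1, -1.9, -1.0]
finger_gap: 0.0152
grip_force: 24.5
```

```bash
python3 arc.py | grep -v dy
```

```text
radial x -0.15615779047459916 z+19 0.20830856930156944
theta 0.8967619685467829 rad 0.2603415363909024 expect 0.26012304780622575
tcp [0.4989 0.2042 0.2573] psi 1.6344 z [-0.001 -0.001 -1.   ] q [ 0.24  0.24  0.01  1.34 -0.    1.75] t 15.5 gap 0.01520150446272825 F [-1.1 -1.9 -1. ]
tool shift mm [0. 0. 0.]
```

Call:
{"op": "arm_command", "data": {
  "moves": [-0.9,0,-10.2,8.1,0,0,0,-0.9,0,-9.9,8.5,0,0,0,-0.9,0,-9.4,9.0,0,0,0,-0.9,0,-8.9,9.5,0,0,0,-0.9,0,-8.4,9.9,0,0,0,-0.9,0,-8.0,10.3,0,0,0,-0.9,0,-7.4,10.7,0,0,0,-0.9,0,-6.9,11.0,0,0,0]
}}

```text
clock: 16.5
tcp_pos: [0.4313, 0.1996, 0.1802]
orientation: [0.001, 0.684, 0.729, 0.0]
wrist_force: [8.4, -4.2, -4.5]
finger_gap: 0.015
grip_force: 24.5
```

```bash
python3 arc.py | grep -v dy
```

```text
radial x -0.2238615138528705 z+19 0.13120005231295437
theta 0.4993594591370831 rad 0.2594752996171715 expect 0.26012304780622575
tcp [0.4313 0.1996 0.1802] psi 1.634 z [ 0.002 -0.002 -1.   ] q [ 0.27  0.14 -0.3   1.13 -0.    1.77] t 16.5 gap 0.01499656949026311 F [ 8.4 -4.2 -4.5]
tool shift mm [0. 0. 0.]
```

Call:
{"op": "arm_command", "data": {
  "moves": [-0.9,0,-5.6,11.4,0,0,0,-0.9,0,-5.3,11.7,0,0,0,-0.9,0,-5.0,11.9,0,0,0,-0.9,0,-4.6,12.2,0,0,0,-0.9,0,-3.7,12.4,0,0,0,-0.9,0,-3.2,12.6,0,0,0]
}}

```text
clock: 17.25
tcp_pos: [0.4049, 0.1978, 0.1086]
orientation: [0.002, 0.684, 0.729, 0.001]
wrist_force: [7.1, -4.4, -1.4]
finger_gap: 0.015
grip_force: 24.6
```

```bash
python3 arc.py | grep -v dy
```

```text
radial x -0.250367657215044 z+19 0.05958121243472178
theta 0.20286974777068315 rad 0.25735944640626895 expect 0.26012304780622575
tcp [0.4049 0.1978 0.1086] psi 1.6338 z [ 0.004 -0.002 -1.   ] q [ 0.28  0.15 -0.48  0.94 -0.    1.79] t 17.25 gap 0.015037137149297693 F [ 7.1 -4.4 -1.4]
tool shift mm [0. 0. 0.]
```

Call:
{"op": "arm_command", "data": {
  "moves": [-0.9,0,-2.2,10,0,0,0,-0.9,0,-2.0,9,0,0,0,-0.9,0,-1.4,8,0,0,0,-0.9,0,-1.0,7,0,0,0,-0.9,0,-0.7,6,0,0,0,-0.9,0,-0.4,4,0,0,0,-0.9,0,0,2,0,0,0,-0.9,0,0,0,0,0,0]
}}

```text
clock: 18.25
tcp_pos: [0.4002, 0.1977, 0.0673]
orientation: [0.004, 0.684, 0.729, 0.003]
wrist_force: [-0.4, -9.2, 32.5]
finger_gap: 0.0146
grip_force: 27.8
```

```bash
python3 arc.py | grep -v dy
```

```text
radial x -0.2550176866832878 z+19 0.018320076530883467
theta 0.04095572945317114 rad 0.25567488285984014 expect 0.26012304780622575
tcp [0.4002 0.1977 0.0673] psi 1.6338 z [ 0.011 -0.002 -1.   ] q [ 0.28  0.18 -0.56  0.82 -0.    1.79] t 18.25 gap 0.014556418682925718 F [-0.4 -9.2 32.5]
tool shift mm [0. 0. 0.]
```

The upward force is 32 N, so I'll relieve it and check the cover's angle with the cameras.

Call:
{"op": "arm_command", "data": {
  "moves": [-0.9,0,0,-3,0,0,0,-0.9,0,0,0,0,0,0]
}}

```text
clock: 18.5
tcp_pos: [0.4001, 0.1976, 0.0676]
orientation: [0.004, 0.685, 0.729, 0.003]
wrist_force: [9.0, -6.7, 4.4]
finger_gap: 0.0151
grip_force: 25.3
```

```bash
python3 arc.py | grep -v dy; python3 - <<'E'
from h import *
a=cam('scene'); cv2.imwrite('pics/s6.png',cv2.resize(a[0][90:290,270:470],(600,600)))
for n,(im,d,P) in(('scene',a),('top',cam('top'))):
    X,Y,Z=P[...,0],P[...,1],P[...,2]
    g=np.array([np.cos(.067),np.sin(.067)]); x=(X-.6548)*g[0]+(Y-.2127)*g[1]; y=-(X-.6548)*g[1]+(Y-.2127)*g[0]
    m=(x>-.19)&(x<-.03)&(abs(y)<.1)&(Z>.07)&(Z<.14)
    c=np.polyfit(x[m],Z[m],1); r=abs(Z[m]-np.polyval(c,x[m]))<.004
    c=np.polyfit(x[m][r],Z[m][r],1); print(n,m.sum(),r.sum(),c,'z at hinge, at -.19',np.polyval(c,[0,-.19]))
E
```

```text
radial x -0.2551407149756794 z+19 0.01859806907271301
theta 0.04200515891620033 rad 0.25581765500358705 expect 0.26012304780622575
tcp [0.4001 0.1976 0.0676] psi 1.6336 z [ 0.01  -0.002 -1.   ] q [ 0.28  0.18 -0.55  0.82 -0.    1.79] t 18.5 gap 0.01509514520192131 F [ 9.  -6.7  4.4]
tool shift mm [0. 0. 0.]
scene 3342 3340 [0.0027426  0.09150305] z at hinge, at -.19 [0.09150305 0.09098196]
top 5911 5787 [-0.00193586  0.09302382] z at hinge, at -.19 [0.09302382 0.09339163]
```

View pics/s6.png

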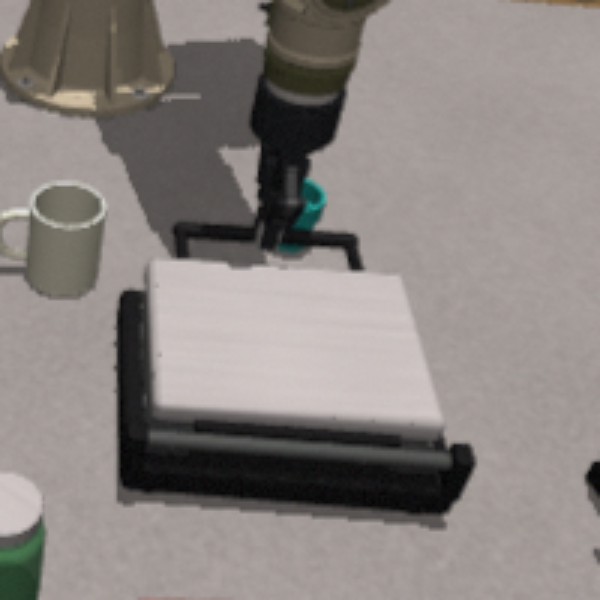

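The cover is flat and closed (slope about 0, top at 92–93 mm). Open the fingers partway, since the turquoise pot is near, and rise.

Call:
{"op": "arm_command", "data": {
  "moves": [-0.3,0,0,0,0,0,0,-0.2,0,0,0,0,0,0,-0.2,0,0,0,0,0,0,-0.2,0,0,-15,0,0,0,-0.2,0,0,-40,0,0,0,-0.2,0,0,-50,0,0,0,-0.2,0,0,-50,0,0,0,-0.2,0,0,0,0,0,0]
}}

```text
clock: 19.6
tcp_pos: [0.3974, 0.199, 0.2244]
orientation: [0.002, 0.684, 0.73, 0.003]
wrist_force: [-0.1, 0.3, -0.1]
finger_gap: 0.0343
grip_force: 0.0
```

```bash
python3 - <<'E'
from h import *
go([.4,.2,.2])
im,d,P=cam('scene'); cv2.imwrite('pics/s7.png',cv2.resize(im,(800,600)))
X,Y,Z=P[...,0],P[...,1],P[...,2]
g=np.array([np.cos(.067),np.sin(.067)]); x=(X-.6548)*g[0]+(Y-.2127)*g[1]; y=-(X-.6548)*g[1]+(Y-.2127)*g[0]
m=(x>-.19)&(x<-.03)&(abs(y)<.1)&(Z>.07)&(Z<.14); print(np.polyfit(x[m],Z[m],1))
q=P[(abs(x+.26)<.02)&(abs(y)<.07)&(Z>.05)&(Z<.15)]; print('bar top',np.percentile(q[:,2],95))
E
```

```text
tcp [0.3974 0.199  0.2244] psi 1.6352 z [ 0.007  0.002 -1.   ] q [ 0.28  0.06 -0.29  1.22  0.    1.79] t 19.6 gap 0.034298085568160455 F [-0.1  0.3 -0.1]
tool shift mm [ 0.8  2.5 24.4]
[0.00234288 0.09150317]
bar top 0.0819202308418407
```

View pics/s7.png

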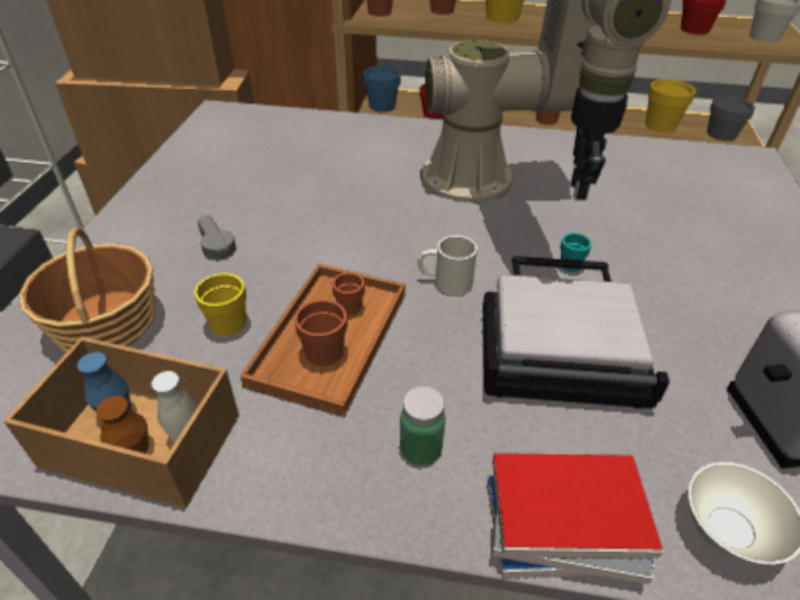

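The grill is closed (cover at (570,320)) and the small pot is upright in the tray at (350,290). Everything else is where it was and the robot is clear.

```bash
python3 -c "from workcell import *; print(hand_in())"
```

```text
the job is handed in; nothing more can be done
None
```

I set the small pot upright on the tray floor beside the large pot, then lowered the grill cover gently until it was fully closed. Nothing else on the table was moved, and I handed the job in at about 20 s on the robot's clock.

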